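Hold the coin bank open with its sprung key lock

TASK

Take the orange-topped key out of its rack, push it all the way down into the brass lock on top of the wooden coin bank, past its sticky pins (a little rocking helps), then turn it a quarter turn clockwise (seen from above) so that the red lid swings up. The lock springs back, so the program finishes while still gripping the key, fully in and held turned, with the lid open. Leave the blue key and the toys alone.

Things in the scene. Friction and masses are not known exactly. Their poses are not given: they have to be found in the camera images.
- key_grip (a point): Centre of the round orange bow of the right key, a chunky 45 g toy key standing in the rack, bow up. Bow: disc 40 mm across, 10 mm thick (grip across the thickness; flat sides). z up along the key; x along the bow's and blade's width; y across the thickness. 31 mm straight below: flat underside of its brass collar (22 x 13 mm, 6 mm high). A half turn about z makes no difference.
- key_tip (a point): Tip of the orange key's steel blade, 65 mm straight below the bow's centre, same axes. The blade is 14 mm (x) by 5 mm (y) and 34 mm long below the collar; its last 3 mm are stepped down to 12 by 3 mm.
- spare_grip (a point): Same point of the other key, with a blue bow, alike in shape, in the other slot of the rack; to be left alone.
- rack: Fixed wooden key rack, block 50 (x) x 140 (y) x 42 mm (z); origin at the centre of its underside. Two slots 8 x 17 mm (x, y), right through, 38 mm to either side of the middle along y; each key stands in one, collar on the rack's top, bow's width along the rack's y, bow's centre 73 mm above the shelf. Which key is in which slot varies.
- bank: Fixed wooden coin bank with red bands, box 110 (x) x 200 (y) x 100 mm (z), origin at the centre of its underside, z up. On its flat top: a round brass lock centred 55 mm to +y of the middle, a red lid 78 x 61 mm to the -y side.
- lock_mouth (a point): Centre of the keyhole's mouth, on the flat top of the brass lock (disc 56 mm across, top 104 mm above the shelf). z up; x along the keyhole's long side, y across; turns with the lock. Keyhole 17 (x) x 7 mm (y), upright, 42 mm deep, 3 mm chamfer. With the key fully in, its collar rests on the lock's top and the bow's centre is 31 mm above this point.
- keyhole_mid (a point): Point inside the keyhole, 19 mm straight below its mouth, half-way between two sticky spring pins that bar it, one from each long side, 4 mm off the middle, 14 and 24 mm below the mouth; a key needs about 5 to 12 N downward to pass each (a little less while it is rocked about its length), then goes on down.
- lock (a joint): Turn of the brass lock, rad: 0 at rest (the keyhole's long side along the bank's y), growing clockwise seen from above to a stop at 1.66; a quarter turn is 1.57. A spring turns it back to 0: about 0.04 N m at the start, 0.1 N m at a quarter turn. The key fits loosely: it turns about 0.15 rad in the keyhole before the lock follows.
- lid (a joint): Opening of the red lid, rad: geared to the lock, 0.65 x its turn, so about 1.02 at a quarter turn. Hinged along its -y edge, 140 mm from the lock's axis; its free edge starts 79 mm from the lock's axis and swings up and away from it.
- excavator_mid (a point): Middle, 50 mm up, of the loose orange toy excavator with lever arm, about 240 x 100 x 140 mm high; arm and bucket reach out to its +x. Leave alone.
- kendama_mid (a point): Middle, 26 mm up, of the loose bamboo ball-in-cup toy with a red ball, lying, 175 mm long along its x, 84 mm wide, 58 mm high. Leave alone.
- daruma_mid (a point): Middle, 50 mm up, of the loose red ceramic daruma bank, 90 mm across, 98 mm high. Leave alone.
- prism_mid (a point): Middle, 11 mm up, of the loose three-sided glass prism lying along its y, 80 mm long, 38 mm wide, 33 mm high. Leave alone.
- pan_mid (a point): Middle of the bowl, 14 mm up, of the loose aluminium toy pan, 100 mm across, 28 mm high, handle reaching 126 mm out to its -x. Leave alone.
Not all that is in view belongs to the job. What is shaped like the bank but green or pink is not meant.

How it is judged:
By the outcome, as a careful person would: the job done as asked, in the order asked, and still so for the second after the job is handed in, while the arm keeps its last pose, push and grip.
It also fails if it takes over 48 s, if anything falls off the work surface, if the arm or the gripper's body presses on something with over 40 N, if the wrist force passes 120 N, or if a joint passes its speed limit or range.

ROBOT

A 7-joint arm with a two-finger parallel gripper is mounted at the origin on the work surface. World frame = base frame: x ahead of the robot, y to its left, z up, the work surface at z = 0. Lengths are in m, angles in rad, forces in N, time in s.
With the tool pointing down it reaches from about 0.425 to 1.025 m from the base axis. Payload 9.4 kg.
Tool frame: the origin (TCP) lies at the very end of the fingers, on their centre line; the grasp point (between the pads) lies 19 mm behind it; z points along the fingers, y is the line along which they close (so a half turn about z gives the same grasp; the last joint's range is limited). The gripper opens to 93 mm and grips with 3 to 60 N. Pads are 15 mm wide; open, the fingers measure 128 mm over their backs; the gripper's body (75 mm by 188 mm) begins 65 mm behind the grasp point.
Start: joints at [1.154, 0.599, -0.003, 1.599, 0.002, 0.943, -0.08], TCP at [0.242, -0.684, 0.194] pointing down, gripper open.
Joint ranges: [-2.57, 2.57], [-0.35, 1.97], [-1.29, 1.29], [0.11, 2.56], [-1.05, 4.19], [0.11, 1.86], [-2.63, 2.63]. Speed limits (rad/s): [2.22, 2.22, 3.01, 3.01, 3.14, 3.14, 3.14].

INTERFACE

Orientations are given as a rotation vector (axis times angle).
In Python, from plant import * gives the robot as it stands. Calls block until the motion is done:
- goto(position, orientation): joint-space move of the TCP to a pose.
- servo_line(position, rate=0.15, orientation=None, stop_force=None): straight line of the TCP; orientation=None keeps the orientation; rate is the mean speed in m/s. With stop_force (N) it stops when the force on the tool has changed by that much, and returns True; else False.
- goto_joints(angles): joint-space move.
- gripper_to(opening, force=None): finger opening in m; force is the grip in N (None keeps the last); returns when the fingers have stopped.
- dwell(seconds).
- solve_ik(position, orientation): joint angles nearest the present ones, or None.
- read_state(): the state.
- camera(name): name is "scene" or "top" or "wrist"; returns the picture (480x640x3 uint8, red, green, blue); there is no depth.
- camera_info(name): a dict with "mtx" (3x3 intrinsics, pixels), "dist_coeffs" ([k1, k2, p1, p2, k3] as OpenCV has them; the pictures are not rectified), "R" (3x3) and "t" (3): a world point X has camera coordinates R X + t; the wrist camera has in their place "T_tool_cam" (4x4, takes a point from camera to tool coordinates, whose origin is the TCP and whose axes are the flange's). Camera axes: x right, y down, z forward; pixel columns grow to the right and rows downward; lengths in m; the calibration is good to about 2 mm. A picture is of the moment at which its call begins: read the wrist's pose just before it. camera_info takes no time and is no camera call.
A pose or a line that the arm cannot do raises PlanningError and nothing moves.
- sign_off(): hands the job in; it is judged then, once.
Trained networks look in the newest picture that a camera, given by its name, has taken for a name from the list of things; names that differ only in an ending like _2 or _b are one class to them, and where a whole thing is asked for, a point or a joint stands for the part that bears it (a point fixed in the world has none). Each returns a list of dicts, best first, with "confidence" (0 to 1); they miss things now and then, are a little off and sometimes report something else, mostly with a low value. They report only what shows in the picture. A call takes as long as a camera call. They do not tell look-alikes from the thing itself.
- find_in(camera, target): "at" ([x, y, z] in m, in world coordinates, good to about 4 mm: the middle of the surface that is visible of it).
- trace(camera, target): "mask" (480x640 bool, what is visible of it).
The state is a dict: "clock": time; "q": joint angles; "joint_velocities": joint speeds; "joint_torque": joint torques, N m; "tcp_pos": TCP position; "orientation": TCP orientation; "force": force on the tool from outside, world axes, zero at the start; "ft_torque": the same for the moment, N m; "opening": finger opening in m; "grasp_force": force on a finger pad.
Only numpy, scipy, OpenCV 4.12 (cv2) and the standard library are available. Lean on these libraries where they do the work, as an engineer would, in place of code of your own. Each camera call takes 0.05 s, during which the arm holds its last target. There are 200 camera calls.

## Working session

There is one attempt and no reset: what is moved stays moved. The work goes in short steps, each a Python script; the robot and the scene stay as the last script left them, time stands still between calls to the robot, and variables do not carry over. Pictures are saved under pics/ and viewed, at most 10 in all, crops included, and the job is handed in when it is done.

```bash
mkdir -p pics; ls; python3 - <<'E'
from plant import *
import cv2
for c in ("scene","top"):
    im=camera(c); cv2.imwrite(f"pics/{c}0.png",im[:,:,::-1])
    for n in ("key_grip","spare_grip","rack","bank","lock_mouth","lid","lock"):
        try: print(c,n,[(d["at"] and [round(float(v),3) for v in d["at"]],round(d["confidence"],2)) for d in find_in(c,n)])
        except Exception as e: print(n,e)
s=read_state();print(s["clock"],s["orientation"],s["tcp_pos"],s["opening"]); print(camera_info("top"));print(camera_info("wrist"))
E
```

```text
pics
scene key_grip [([0.682, -0.343, 0.069], 0.56), ([0.516, -0.208, 0.072], 0.48)]
scene spare_grip [([0.545, -0.138, 0.074], 0.56)]
scene rack [([0.544, -0.18, 0.035], 0.56)]
scene bank [([0.528, 0.144, 0.082], 0.95), ([0.312, 0.25, 0.084], 0.95), ([0.387, 0.531, 0.073], 0.84), ([0.367, -0.159, 0.079], 0.64), ([0.441, -0.42, 0.076], 0.5)]
scene lock_mouth [([0.26, 0.323, 0.105], 0.71), ([0.476, 0.225, 0.103], 0.58), ([0.321, -0.101, 0.105], 0.49), ([0.518, -0.212, 0.076], 0.37)]
scene lid [([0.497, 0.116, 0.102], 0.88), ([0.345, -0.208, 0.099], 0.78), ([0.268, 0.213, 0.101], 0.76), ([0.337, 0.507, 0.102], 0.51)]
scene lock [([0.317, -0.105, 0.103], 0.76), ([0.267, 0.325, 0.106], 0.67), ([0.474, 0.223, 0.105], 0.64)]
top key_grip [([0.496, 0.112, 0.096], 0.56), ([0.51, -0.206, 0.085], 0.38), ([0.529, -0.334, 0.017], 0.38)]
top spare_grip [([0.632, -0.46, 0.038], 0.64)]
top rack [([0.522, -0.171, 0.04], 0.89)]
top bank [([0.264, 0.264, 0.102], 0.97), ([0.482, 0.17, 0.101], 0.74), ([0.328, -0.15, 0.103], 0.69), ([0.336, 0.548, 0.098], 0.56)]
top lock_mouth [([0.315, -0.103, 0.099], 0
[... 929 characters left out ...]
[ 0.10691427, -0.00941845, -0.99422363]]), 't': array([0.02933944, 0.54039177, 1.68347413])}
{'mtx': array([[380.50697966,   0.        , 315.88119666],
       [  0.        , 380.50697966, 235.53256709],
       [  0.        ,   0.        ,   1.        ]]), 'dist_coeffs': array([-0.05161705,  0.        ,  0.        ,  0.        ,  0.        ]), 'T_tool_cam': array([[ 3.34526982e-04, -9.68520872e-01, -2.48932138e-01,
         6.73277719e-02],
       [ 9.99999820e-01,  4.48115350e-04, -3.99635618e-04,
        -8.57082319e-05],
       [ 4.98605749e-04, -2.48931959e-01,  9.68520847e-01,
        -1.90923655e-01],
       [ 0.00000000e+00,  0.00000000e+00,  0.00000000e+00,
         1.00000000e+00]])}
```

View pics/top0.png

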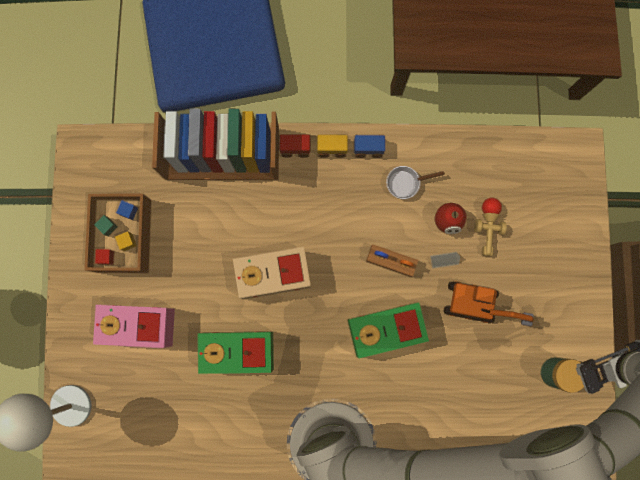

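View pics/scene0.png

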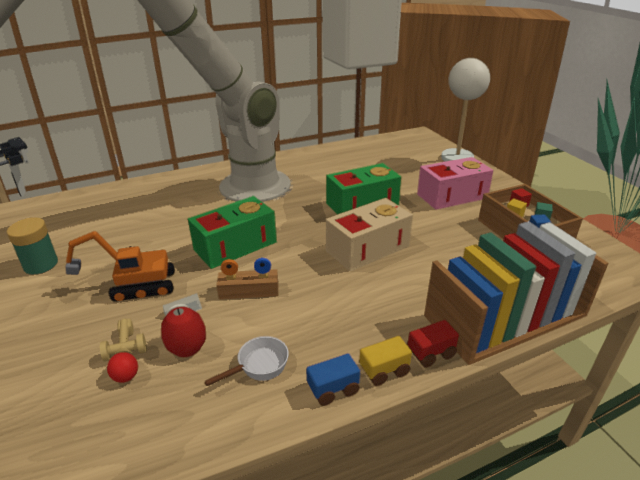

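The only plain wooden bank is at top px (272,272), lock at (251,275) and red lid at (290,268). The look-alikes are green at (388,331) and (235,353), and pink at (133,326), and are ruled out by colour. The orange key is the right-hand bow at (403,264) in the rack, and the blue one is at (382,255). I'll look closer with the wrist camera, with one enlarged crop to confirm both.

```bash
cat > h.py <<'E'
from plant import *
import numpy as np, cv2
from scipy.spatial.transform import Rotation as Ro
def ori(a):  # tool down, tool x at yaw a; fingers close along yaw a-pi/2
    c,s=np.cos(a),np.sin(a)
    return Ro.from_matrix(np.array([[c,s,0],[s,-c,0],[0,0,-1]])).as_rotvec()
def shot(name):
    s=read_state(); im=camera("wrist"); cv2.imwrite(f"pics/{name}.png",im[:,:,::-1])
    return s,im
def ray(s,px):
    i=camera_info("wrist"); T=np.eye(4); T[:3,:3]=Ro.from_rotvec(s["orientation"]).as_matrix(); T[:3,3]=s["tcp_pos"]
    T=T@i["T_tool_cam"]
    u=cv2.undistortPoints(np.array(px,float).reshape(-1,1,2),i["mtx"],i["dist_coeffs"]).reshape(-1,2)
    return T[:3,3],np.c_[u,np.ones(len(u))]@T[:3,:3].T
def onz(s,px,z):
    o,d=ray(s,px); return o+d*((z-o[2])/d[:,2])[:,None]
def hsv(im): return cv2.cvtColor(im,cv2.COLOR_RGB2HSV)
E
python3 - <<'E'
from h import *
s=read_state(); p=s["tcp_pos"]
servo_line([p[0],p[1],0.30],rate=0.25)
for a in (1.18,-1.96):
    print("rack",a,solve_ik([0.51,-0.2,0.25],ori(a)))
for a in (1.74,0.04,-1.4,-3.1):
    print("lock",a,solve_ik([0.477,0.222,0.15],ori(a)))
def view(p,a,n):
    goto(p,ori(a)); dwell(0.2)
    st,im=shot(n)
    for t in ("key_grip","spare_grip","lock_mouth","rack","bank","lid"):
        print(n,t,[([round(float(v),3) for v in d["at"]],round(d["confidence"],2)) for d in find_in("wrist",t)][:3])
view([0.525,-0.17,0.24],1.18,"w_rack")
print(read_state()["q"],read_state()["clock"])
E
```

```text
rack 1.18 [ 0.54917808  0.34481517 -0.3713353   1.92634747  0.15743695  0.8983516
 -0.29146328]
rack -1.96 [-0.46365344  0.52720119  1.12453161  1.98243998 -0.57187735  0.99465384
 -2.59203368]
lock 1.74 [ 0.15481279  0.61821603 -1.03474869  2.05605083  0.70741222  0.87376176
 -1.11884688]
lock 0.04 [-0.15244488  0.47039822 -0.54143372  2.07314524  0.37452542  0.69255391
 -2.46908866]
lock -1.4 [ 0.18785618  0.64902418 -1.10062725  2.05438929  0.75033337  0.91114052
  1.97819962]
lock -3.1 [ 0.24143575  0.71450238 -1.22224119  2.05178465  0.82739534  0.99094623
  0.19395072]
w_rack key_grip []
w_rack spare_grip [([0.54, -0.131, 0.091], 0.97)]
w_rack lock_mouth [([0.315, -0.1, 0.101], 0.71)]
w_rack rack [([0.529, -0.168, 0.04], 0.66)]
w_rack bank [([0.462, 0.061, 0.028], 0.96), ([0.352, -0.12, 0.098], 0.81)]
w_rack lid [([0.338, -0.184, 0.1], 0.63)]
[ 0.4977402   0.36247039 -0.38609653  1.92962178  0.17388732  0.88162409
 -0.36758446] 4.0417
```

View pics/w_rack.png

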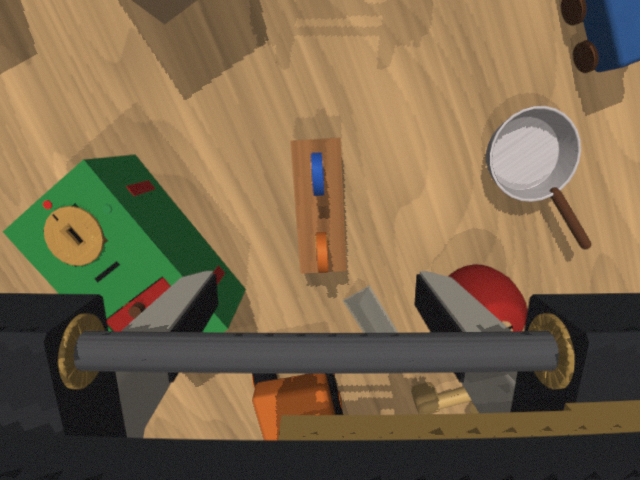

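The rack view shows the orange bow at (322,252) and the blue bow at (318,174). The green bank on the left isn't the target. Next I'll look at the lock.

```bash
cat >> h.py <<'E'
def blob(im,h0,h1,box,smin=150):
    H=hsv(im); m=((H[...,0]>=h0)&(H[...,0]<=h1)&(H[...,1]>smin)&(H[...,2]>60)).astype(np.uint8)
    k=np.zeros_like(m); x0,y0,x1,y1=box; k[y0:y1,x0:x1]=1; m*=k
    n,l,st,c=cv2.connectedComponentsWithStats(m); i=1+np.argmax(st[1:,4]); 
    return c[i],cv2.minAreaRect(np.argwhere(l==i)[:,::-1].astype(np.float32)),st[i,4]
E
python3 - <<'E'
from h import *
s=read_state(); im=cv2.imread("pics/w_rack.png")[:,:,::-1].copy()
co,ro,no=blob(im,3,16,(300,225,345,275),180); cb,rb,nb=blob(im,105,125,(300,145,335,205))
P=onz(s,[co,cb],0.085); d=P[1]-P[0]; print(co,ro,no,cb,rb,nb,P,np.linalg.norm(d),"rack yaw",np.arctan2(-d[0],d[1]))
cam=ray(s,[co])[0]; print("cam",cam)
goto([0.49,0.20,0.24],ori(1.74)); dwell(0.2)
s,im=shot("w_lock")
for t in ("lock_mouth","bank","lid"):
    print(t,[([round(float(v),4) for v in d["at"]],round(d["confidence"],2)) for d in find_in("wrist",t)][:3])
print(read_state()["q"],[solve_ik([0.477,0.222,0.12],ori(a)) for a in (1.74,0.04,0,-0.1)])
E
```

```text
[321.82115869 251.80352645] ((321.74322509765625, 251.60748291015625), (39.24125289916992, 10.274073600769043), 87.27368927001953) 397 [317.19444444 173.57070707] ((317.0, 173.5), (41.0, 10.0), 90.0) 396 [[ 0.51508945 -0.20583221  0.085     ]
 [ 0.53901022 -0.1360269   0.085     ]] 0.0737901442687065 rack yaw -0.3301374456296027
cam [ 0.54975913 -0.10679259  0.4309236 ]
lock_mouth [([0.478, 0.223, 0.1017], 0.73)]
bank [([0.4852, 0.1875, 0.1014], 0.93), ([0.3617, -0.0697, 0.0501], 0.77), ([0.2829, 0.2682, 0.1023], 0.59)]
lid [([0.4937, 0.1168, 0.1009], 0.87), ([0.2681, 0.2199, 0.0992], 0.58)]
[-0.02277089  0.36867204 -0.62836345  1.96581954  0.2757319   0.89186912
 -0.62579912] [array([-0.16064112,  0.51605422, -0.53796027,  2.09961568,  0.43991819,
        0.63565303, -0.83219062]), array([-0.43077648,  0.47197221, -0.15631548,  2.1164524 ,  0.13319097,
        0.56212188, -2.21391836]), array([-0.43858198,  0.47146515, -0.14549012,  2.11694742,  0.12409679,
        0.56093606, -2.24441683]), array([-0.45749269,  0.47039724, -0.11927204,  2.11814717,  0.10198835,
        0.55826079, -2.32129854])]
```

View pics/w_lock.png

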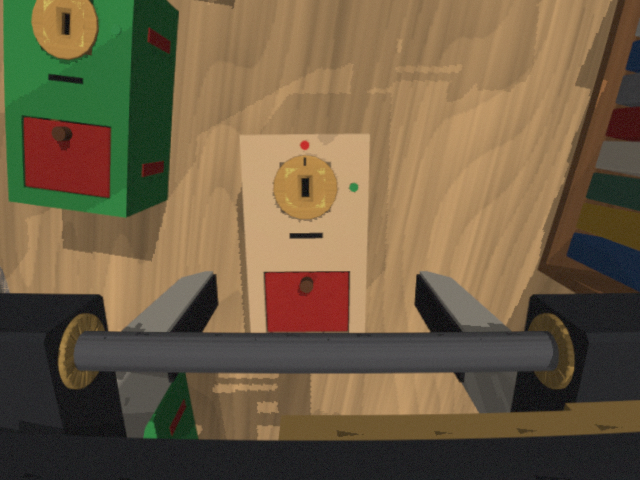

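The wrist view shows the wooden bank with the keyhole at (305,187). The rest notch points to the red dot at (305,145), and the green "open" dot is at (353,187), which is clockwise. Now I'll measure both precisely and move in over the orange key.

```bash
python3 - <<'E'
from h import *
s=read_state(); im=cv2.imread("pics/w_lock.png")[:,:,::-1].copy()
g=cv2.cvtColor(im,cv2.COLOR_RGB2GRAY); m=(g[172:202,293:318]<70)
px=np.argwhere(m)[:,::-1]+[293,172]; print("hole px",px.min(0),px.max(0),px.mean(0))
cd=[blob(im,0,4,(290,135,320,155),120)[0],blob(im,60,90,(340,175,365,200),80)[0]]
cl,rl,nl=blob(im,0,6,(255,255,360,330)); 
H=hsv(im); mm=(H[...,0]>12)&(H[...,0]<25)
P=onz(s,[px.mean(0)],.104)[0]; D=onz(s,[*cd],.1); 
print("hole",P,"dots",D); 
v=D[0]-P; w=D[1]-P; print("bank yaw via dots",np.arctan2(-v[0],v[1]),np.arctan2(w[1],w[0]))
L=[(264,271),(349,271)]; Q=onz(s,L,.102); q=Q[1]-Q[0]; print("lid edge yaw",np.arctan2(q[1],q[0]),np.linalg.norm(q))
E=onz(s,[(241,136),(369,134)],.1); e=E[1]-E[0]; print("bank edge",np.arctan2(e[1],e[0]),np.linalg.norm(e),"mid->lock",E.mean(0)-P)
goto([0.514,-0.208,0.19],ori(1.24)); dwell(0.2)
s,im=shot("w_key")
for t in ("key_grip","spare_grip","rack"):
    print(t,[([round(float(v),4) for v in d["at"]],round(d["confidence"],2)) for d in find_in("wrist",t)][:3])
cv2.imwrite("pics/w_key_c.png",cv2.resize(im[100:340,160:480],(800,600))[:,:,::-1]); print(read_state()["clock"],read_state()["q"])
E
```

```text
hole px [302 178] [308 196] [305. 187.]
hole [0.47490202 0.22514407 0.104     ] dots [[0.46855105 0.25991957 0.1       ]
 [0.51628624 0.23176972 0.1       ]]
bank yaw via dots 0.18063721780133285 0.15875357959671765
lid edge yaw 0.16897567248790488 0.07781357141911913
bank edge 0.1832737790906399 0.10817036214622902 mid->lock [-0.00721865  0.04299096 -0.004     ]
key_grip [([0.5149, -0.2043, 0.0854], 0.8)]
spare_grip [([0.5409, -0.1346, 0.0915], 0.94)]
rack [([0.5255, -0.1711, 0.0407], 0.85)]
7.7583 [ 0.5920115   0.43004362 -0.42866847  1.97826584  0.24807825  0.7835819
 -0.30938323]
```

View pics/w_key_c.png

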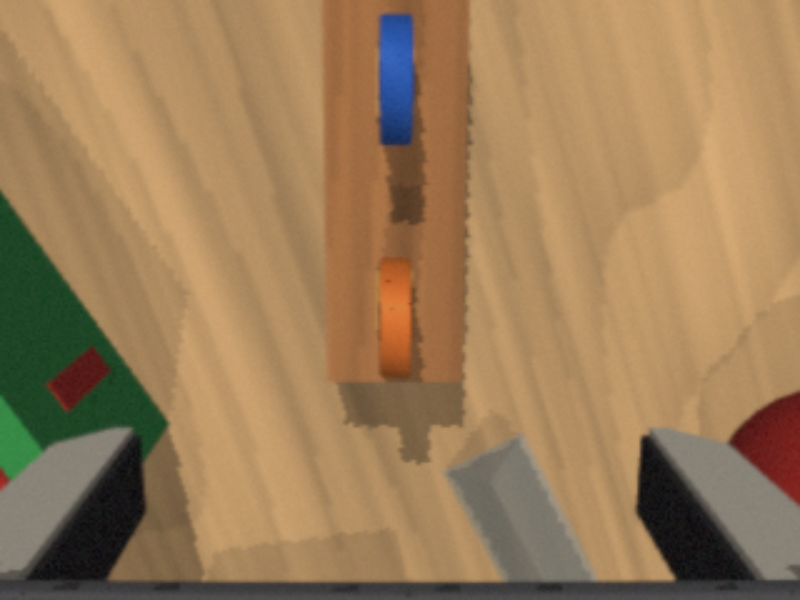

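The crop shows the orange bow at full-image px (318,227), in line with the rack, and the blue bow above it at (319,132). The prism at about (360,300) is clear of the fingers. This is the right key, so I'll grasp it.

```bash
python3 - <<'E'
from h import *
s=read_state(); im=cv2.imread("pics/w_key.png")[:,:,::-1].copy()
c,r,n=blob(im,3,16,(300,195,340,260),180)
K=onz(s,[c],.076)[0]; print(c,r,n,K)
K=onz(s,[r[0]],.073)[0]; a=1.24; print(K)
gripper_to(0.045,20)
goto([K[0],K[1],0.15],ori(a))
hit=servo_line([K[0],K[1],0.054],rate=0.08,stop_force=6); s=read_state(); print(hit,s["tcp_pos"],s["force"])
gripper_to(0.0,45); s=read_state(); print(s["opening"],s["grasp_force"],s["force"],s["tcp_pos"])
if 0.007<s["opening"]<0.013:
    servo_line([K[0],K[1],0.07],rate=0.04,stop_force=15); servo_line([K[0],K[1],0.24],rate=0.2)
    dwell(.1); s,im=shot("w_held"); print(s["opening"],s["grasp_force"],s["force"],s["clock"],s["tcp_pos"])
E
```

```text
[317.77312391 226.04013962] ((318.0, 226.5), (47.0, 12.0), 90.0) 573 [ 0.51373899 -0.2099602   0.076     ]
[ 0.51358185 -0.21105116  0.073     ]
False [ 0.51386975 -0.21117486  0.05445486] [-0.65315502  0.45368927 -0.9452429 ]
0.009562431852256553 44.938892126083374 [-0.06530494  0.31545927  1.34588645] [ 0.51358621 -0.21107761  0.05400514]
0.009774534573498925 44.93617594242096 [-1.01940972 -0.21365049 -0.56588757] 12.6167 [ 0.51288641 -0.21085919  0.2386683 ]
```

View pics/w_held.png

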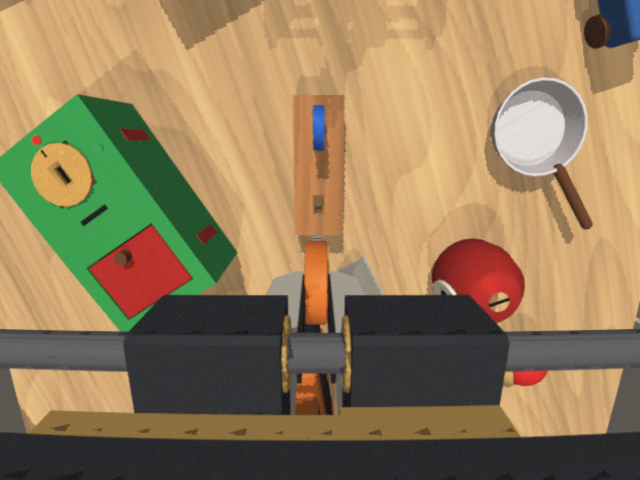

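The orange key is held and upright. The bow is at px (317,280) and its slot in the rack is empty at (318,203). Next I'll check its tilt in the hand and re-measure the keyhole from closer.

```bash
python3 - <<'E'
from h import *
i=camera_info("wrist"); T=np.linalg.inv(i["T_tool_cam"])
def proj(p): 
    return cv2.projectPoints(np.array(p,float).reshape(-1,3),cv2.Rodrigues(T[:3,:3])[0],T[:3,3],i["mtx"],i["dist_coeffs"])[0].reshape(-1,2)
t=np.linspace(0,2*np.pi,73); q=proj(np.c_[.02*np.cos(t),0*t,-.019+.02*np.sin(t)]); print("bow top row expected",q[:,1].min(),"x",q[:,0].mean()); print("collar",proj([[.011,0,.006],[.011,0,.012],[.007,0,.046]]))
im=cv2.imread("pics/w_held.png")[:,:,::-1]; H=hsv(im); col=[(y,*im[y,317]) for y in range(234,250)]; print([tuple(map(int,c)) for c in col])
yaw=0.172; a=yaw+np.pi/2; L=np.array([.4755,.2245]); x=np.array([np.cos(a),np.sin(a)])
p=L-0.035*x
goto([*p,.22],ori(a)); dwell(.2); s,im=shot("w_lock2")
print(find_in("wrist","lock_mouth")[:1])
hp=proj((Ro.from_rotvec(s["orientation"]).as_matrix().T@(np.array([*L,.104])-s["tcp_pos"])))[0]; print("expect px",hp)
u,v=hp.astype(int); g=cv2.cvtColor(im,cv2.COLOR_RGB2GRAY)[v-16:v+17,u-13:u+14]; px=np.argwhere(g<70)[:,::-1]+[u-13,v-16]
r=cv2.minAreaRect(px.astype(np.float32)); print(px.min(0),px.max(0),r); print("hole",onz(s,[px.mean(0),r[0]],.104),s["clock"],s["force"],s["ft_torque"])
print(s["q"],s["grasp_force"])
for aa in (a,a-1.0,a-1.75,a-1.85): print(solve_ik([*L,.116],ori(aa)))
cv2.imwrite("pics/w_lock2c.png",cv2.resize(im[v-80:v+100,u-120:u+120],(800,600))[:,:,::-1])
E
```

```text
bow top row expected 241.88687021260247 x 318.37829244211133
collar [[318.10759736 247.03223686]
 [318.04536905 244.02036646]
 [317.73894976 235.71553373]]
[(234, 181, 123, 77), (235, 163, 123, 87), (236, 148, 140, 136), (237, 138, 136, 136), (238, 95, 93, 93), (239, 137, 133, 133), (240, 134, 118, 111), (241, 142, 84, 56), (242, 158, 82, 36), (243, 166, 85, 38), (244, 171, 87, 34), (245, 176, 89, 38), (246, 183, 95, 40), (247, 184, 94, 39), (248, 168, 87, 36), (249, 194, 102, 46)]
[{'at': [0.2651, 0.3199, 0.1067], 'confidence': 0.84}]
expect px [316.90642097 178.90058932]
[313 170] [320 189] ((316.5, 179.5), (19.0, 7.0), 90.0)
hole [[0.47503263 0.22450469 0.104     ]
 [0.47498621 0.22459444 0.104     ]] 14.3583 [-0.07286    -0.46995564 -0.11414725] [-0.06521836 -0.13064485 -0.04239284]
[ 0.03179394  0.3906903  -0.69035626  2.01083244  0.32876541  0.85075201
 -0.67175145] 44.93648171424866
[-0.12915417  0.53333818 -0.59360759  2.10124921  0.49281679  0.64486647
 -0.88893811]
[-0.29418083  0.49428697 -0.35534599  2.11136944  0.30411235  0.58379112
 -1.69404933]
[-0.4196704   0.47908878 -0.1797827   2.11928465  0.15698081  0.55536265
 -2.29126911]
[-0.4387296   0.4777124  -0.1532918   2.1204946   0.1342262   0.55221213
 -2.36754959]
```

View pics/w_lock2c.png

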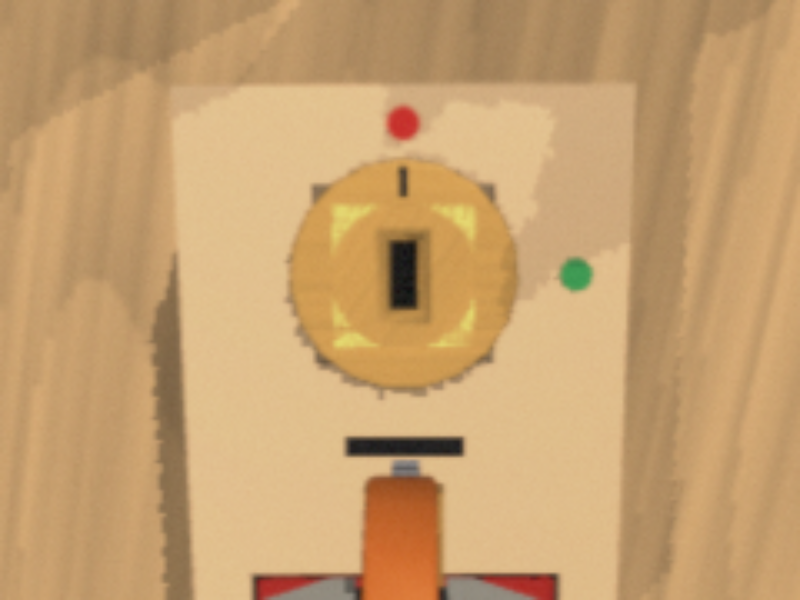

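The crop shows the keyhole at full-image px (316.5,179.5), straight along the image vertical like the held blade, and the key shows no tilt in the hand. Inserting now.

```bash
python3 - <<'E'
from h import *
yaw=0.172; a=yaw+np.pi/2; L=[.4750,.2246]
gripper_to(0.0,60)
goto([*L,.165],ori(a)); dwell(.2); f0=read_state()["force"][2]
def rep(t):
    s=read_state(); print(t,np.round(s["tcp_pos"],4),np.round(s["force"],1),np.round(s["ft_torque"],2),round(s["opening"],4),round(s["clock"],2)); return s
hit=servo_line([*L,.138],rate=.04,stop_force=10); s=rep(f"mouth {hit}")
if not hit:
    z=.138
    for k in range(12):
        z=max(s["tcp_pos"][2]-.004,.1155)
        h=servo_line([*L,z],rate=.04,orientation=ori(a+(.06 if k%2 else -.06)),stop_force=25); s=rep(f"{k} {h}")
        if s["tcp_pos"][2]<.117 or h and s["force"][2]>35: break
E
```

```text
mouth False [0.4752 0.2244 0.1379] [ 2.2 -1.4 -0.6] [-0.36 -0.7   0.02] 0.0094 16.07
0 False [0.4755 0.2246 0.1341] [ 3.1 -1.7 -0.8] [-0.47 -1.23 -0.02] 0.0094 16.32
1 False [0.4756 0.2246 0.1304] [ 3.7 -1.5  2.6] [-0.63 -1.29 -0.09] 0.0095 16.58
2 False [0.4752 0.2245 0.1266] [ 4.8 -2.2  0. ] [-0.64 -1.44 -0.08] 0.0091 16.85
3 False [0.475  0.2243 0.1227] [ 4.4 -3.3  2.8] [-0.78 -1.07 -0.09] 0.0093 17.12
4 False [0.4749 0.2244 0.1186] [ 4.7 -3.1 -1.6] [-0.82 -1.27 -0.04] 0.0091 17.38
5 False [0.4753 0.2244 0.1159] [ 3.8 -3.7  6. ] [-0.99 -1.03 -0.06] 0.0095 17.65
```

```bash
python3 - <<'E'
from h import *
yaw=0.172; a=yaw+np.pi/2; L=[.4757,.2238]
def rep(t):
    s=read_state(); print(t,np.round(s["tcp_pos"],4),np.round(s["force"],1),np.round(s["ft_torque"],2),round(s["opening"],4),round(s["clock"],2)); return s
h=servo_line([*L,.110],rate=.02,orientation=ori(a),stop_force=12); s=rep(f"press {h}")
z=s["tcp_pos"][2]; im=camera("scene"); cv2.imwrite("pics/s1.png",cv2.resize(im[160:280,300:460],(800,600))[:,:,::-1])
E
```

```text
press True [0.4757 0.224  0.1158] [-0.3 -2.2 10.7] [-0.56  0.22  0.05] 0.0094 17.86
```

View pics/s1.png

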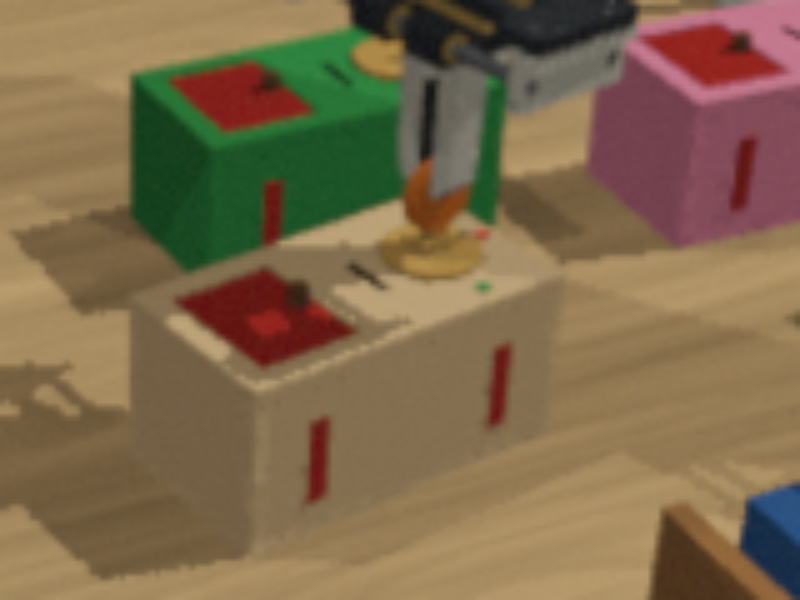

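The key's collar rests on the lock plate at crop (432,238), so it is fully in, with the lid still closed. Turning now.

```bash
python3 - <<'E'
from h import *
a=0.172+np.pi/2; L=[.4755,.2240]
def rep(t):
    s=read_state(); print(t,np.round(s["tcp_pos"],4),np.round(s["force"],1),np.round(s["ft_torque"],2),round(s["opening"],4),round(s["clock"],2),round(s["q"][6],2)); return s
for d in (.3,.6,.9,1.2,1.45,1.6,1.7,1.76):
    goto([*L,.1152],ori(a-d)) if False else servo_line([*L,.1152],rate=.04,orientation=ori(a-d)); s=rep(d)
    if np.linalg.norm(s["force"])>30: break
dwell(.3); rep("end")
im=camera("scene"); cv2.imwrite("pics/s2.png",cv2.resize(im[140:290,290:490],(800,600))[:,:,::-1])
for c in ("scene",): print([(d["at"],d["confidence"]) for d in find_in(c,"lid")][:4])
E
```

```text
0.3 [0.4753 0.2243 0.1158] [ 1.6 -3.3  9.1] [-0.82 -0.55  0.03] 0.0096 18.4 -1.12
0.6 [0.4754 0.2244 0.1158] [ 2.1 -3.5  8.1] [-0.86 -0.58  0.08] 0.0093 18.85 -1.35
0.9 [0.4755 0.2245 0.1158] [ 2.7 -3.7  7.9] [-0.8  -0.56  0.05] 0.0096 19.3 -1.57
1.2 [0.4756 0.2246 0.1158] [ 2.2 -3.9  8.5] [-0.78 -0.6   0.03] 0.0095 19.75 -1.8
1.45 [0.4757 0.2247 0.1158] [ 3.6 -2.6  8.4] [-0.68 -0.67  0.09] 0.0092 20.15 -1.98
1.6 [0.4757 0.2248 0.1158] [ 3.3 -2.8  8.3] [-0.59 -0.61  0.05] 0.0095 20.45 -2.09
1.7 [0.4758 0.2248 0.1158] [ 2.6 -2.2  8.4] [-0.58 -0.63  0.11] 0.0091 20.7 -2.17
1.76 [0.4758 0.2248 0.1158] [ 3.3 -2.3  8.3] [-0.59 -0.64  0.08] 0.0095 20.95 -2.21
end [0.4758 0.2248 0.1158] [ 2.  -1.6  7.8] [-0.53 -0.68  0.11] 0.0091 21.25 -2.21
[([0.2657, 0.2156, 0.0991], 0.67), ([0.3466, -0.2127, 0.1023], 0.67), ([0.3386, 0.5083, 0.1007], 0.64), ([0.5053, 0.0992, 0.1307], 0.6)]
```

View pics/s2.png

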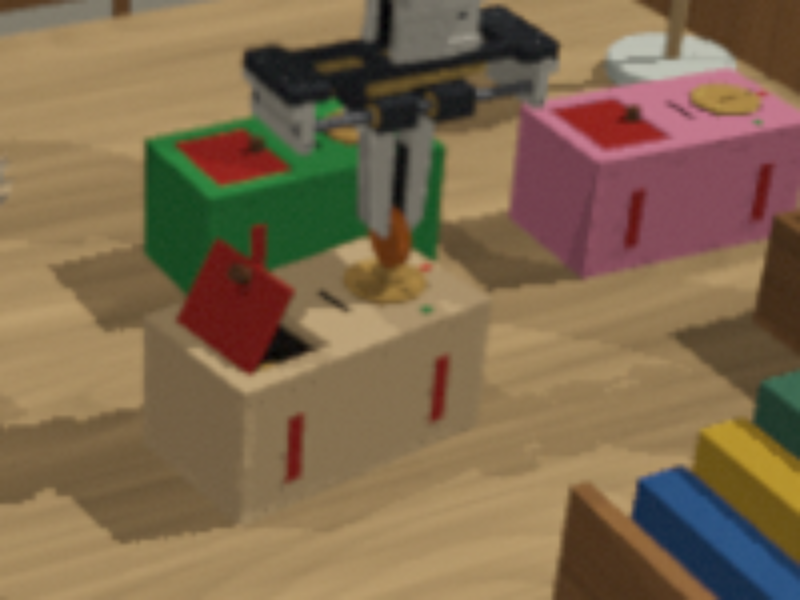

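The red lid is up at crop (235,305), and the bow has turned a quarter turn and is still gripped. I'll nudge it closer to the stop for margin, check that it holds, and hand in.

```bash
python3 - <<'E'
from h import *
a=0.172+np.pi/2; L=[.4756,.2242]
servo_line([*L,.1152],rate=.04,orientation=ori(a-1.80)); dwell(.5)
s=read_state(); print(np.round(s["tcp_pos"],4),np.round(s["force"],1),np.round(s["ft_torque"],2),s["opening"],s["grasp_force"],s["clock"],2*np.arctan2(s["orientation"][1],s["orientation"][0]),a-1.8)
im=camera("top"); l=[d["at"] for d in find_in("top","lid")]; print(np.round(l,3))
E
```

```text
[0.4759 0.2249 0.1158] [ 3.6 -2.   7.6] [-0.59 -0.58  0.02] 0.009287498822911225 60.003384947776794 22.1 6.230437637812297 -0.057203673205103556
[[ 0.341 -0.206  0.1  ]
 [ 0.333  0.51   0.102]
 [ 0.497  0.1    0.128]
 [ 0.52  -0.181  0.041]]
```

```bash
python3 -c "
from plant import *
print(sign_off())"
```

```text
the job is handed in; nothing more can be done
None
```

The orange key is fully in the wooden bank's lock and held about a quarter turn clockwise in the gripper with the red lid open; I handed the job in at about 22 s, and the arm never touched the blue key or the toys.

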